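# Book a parcel into the ten-minute collection bay

### The job

Book the parcel in for the courier: first slide it along the counter, without lifting it, between the two steel rails of the collection bay until it sits squarely against the end stop. Then wind the bench timer clockwise past its top mark (30 minutes; up to the dead stop is fine) and turn it back down to 10 minutes, and let go of everything. Leave the mug, the tape roll and the small carton where they are.

Things in the scene. Friction and masses are not known exactly. Their poses are not given: they have to be found in the camera images.
- bay: Fixed collection bay on the robot's left: two upright steel rails 30 mm high, 4 mm thick, 154 mm long, along its own y, inner faces 130 mm apart; an end stop 45 mm high closes the +y end, inner face at y = +75 mm. No floor: things slide on the counter. Origin on the counter, midway between the rails and their ends; x across, y from mouth to stop, z up.
- bay_mouth (a point): Middle of the bay's mouth, on the counter, at bay y = -77 mm, where the rails begin (axes as the bay's). From here two flared wings, 30 mm high, spread 30 degrees to each side for a further 57 mm in -y, to about 195 mm apart. The mouth faces the middle of the counter.
- parcel_center (a point): Centre of the loose parcel: taped brown carton, white blank label on top, 110 (own x) by 140 (own y) by 60 mm high, about 0.4 kg. Point is 30 mm above its underside. It starts before the bay's mouth, its own +y towards the bay within 0.3 rad. Fully home, its 110 mm wide end touches the stop: centre at bay y = +5 mm, x within 10 mm of 0.
- timer: Bench timer on the robot's right: fixed grey housing 150 x 150 x 42 mm, round white dial, radius 72 mm, face 45 mm above the counter. Origin at the centre of its underside, on the knob's axis; z up. Dial marks run clockwise from above over half a turn: 0 minutes at its own +y (robot's left), 15 at +x (far side), 30, the top mark, at -y. The near half is blank.
- ten_mark (a point): The 10-minute mark on the dial face, 65 mm from the knob's axis, 60 degrees clockwise from the 0 mark. Dark ticks: fine ones every minute (6 degrees), bold ones every 5; the 0 and 30 marks are longer and 30 is the thickest. No numerals.
- timer_knob (a joint): Turn of the timer's knob, rad: 0 = pointer at the 0 mark, growing clockwise seen from above, 0.1047 per minute; 1.047 = 10 minutes, 3.142 = top mark (30), dead stop at 3.53. It stays where it is left (no spring); dry friction 0.1 N m: 2 to 3 N near the pointer's end turns it.
- pointer_tip (a point): Upper edge of the knob's pointer end, 56 mm from the axis, 78 mm above the counter. The knob is a black upright bar 12 mm thick, from 3 to 33 mm above the dial face, reaching 56 mm from the axis to this end and 22 mm the other way, through a hub of radius 17 mm; a white line on top marks the pointer side. It can be pushed by a fingertip from either side, or pinched.
- mug: Bystander: white mug, 80 mm wide, 90 mm high, on the far side, beyond the timer. Origin at the centre of its underside.
- tape_roll: Bystander: roll of brown parcel tape lying flat, 90 mm wide, 48 mm high, on the far side. Origin at the centre of its underside.
- small_carton: Bystander: small carton 80 by 130 by 50 mm high, on the far side. Origin at the centre of its underside.
Things that resemble listed ones, but are neither listed nor needed, are in the scene too. What is shaped like the part that bears parcel_center but blue, pink or yellow is not meant.

How it is judged:
By the outcome, as a careful person would: the job done as asked, in the order asked, and still so for the second after the job is handed in, with the robot touching nothing.
It also fails if it takes over 72 s, if anything falls off the work surface, if the arm or the gripper's body presses on something with over 40 N, if the wrist force passes 120 N, or if a joint passes its speed limit or range.

### The arm

A 7-joint arm with a two-finger parallel gripper is mounted at the origin on the work surface. World frame = base frame: x ahead of the robot, y to its left, z up, the work surface at z = 0. Lengths are in m, angles in degrees, forces in N, time in s.
With the tool pointing down it reaches from about 0.425 to 1.025 m from the base axis. Payload 9.4 kg.
Tool frame: the origin (TCP) lies between the finger pads; the fingertips stand 25 mm ahead of it and the grasp point (between the pads) lies 6 mm ahead of it (manip.nose_length is the distance from the TCP to the fingertips, in m); x points along the fingers, y is the direction in which the jaws open and shut, and the axes are right-handed (so a half turn about x gives the same grasp; the last joint's range is limited). The gripper opens to 85 mm and grips with 20 to 120 N. Pads are 22 mm wide; open, the fingers measure 114 mm over their backs; the gripper's body (76 mm by 85 mm) begins 54 mm behind the grasp point. The pads swing forward as they close: fully open they stand 13 mm farther back than shut.
Start: joints at [-78.02, 34.337, -0.143, 91.639, 0.103, 54.024, -4.572], TCP at [0.204, 0.696, 0.256] pointing down, gripper open.
Joint ranges: [-147.43, 147.43], [-19.82, 112.94], [-74.19, 73.91], [6.32, 146.72], [-59.91, 239.91], [6.04, 106.73], [-150.56, 150.56]. Speed limits (degrees/s): [127.2, 127.2, 172.46, 172.46, 180, 180, 180].

### API

Orientations are given as a 3x3 rotation matrix whose columns are the frame's x, y, z axes.
In Python, from plant import manip, hand, solver, readout, imaging, job gives the robot as it stands. Calls block until the motion is done:
- manip.reach(position, orientation): joint-space move of the TCP to a pose.
- manip.move_linear(position, max_speed=0.15, frame=None, max_force=None): straight line of the TCP; frame=None keeps the orientation; max_speed is the mean speed in m/s. With max_force (N) it stops when the force on the tool has changed by that much, and returns True; else False.
- manip.move_joints(angles): joint-space move.
- hand.set_gripper(opening, strength=None): finger opening in m; strength is the grip in N (None keeps the last); returns when the fingers have stopped.
- manip.sleep(seconds).
- solver.ik(position, orientation): joint angles nearest the present ones, or None.
- readout.get_state(): the state.
- imaging.snapshot(name): name is "scene" or "side" or "wrist"; returns the picture (384x512x3 uint8, red, green, blue); there is no depth.
- imaging.camera_model(name): a dict with "camera_matrix" (3x3 intrinsics, pixels), "world_to_cam" (4x4, takes a point from world to camera coordinates). Camera axes: x right, y down, z forward; pixel columns grow to the right and rows downward; lengths in m; the calibration is good to about 2 mm. A picture is of the moment at which its call begins: read the wrist's pose just before it. camera_model takes no time and is no camera call; for the wrist camera it gives the pose at the moment of the call.
A pose or a line that the arm cannot do raises manip.PlanningError and nothing moves.
- job.close_job(): hands the job in, once; it reports no verdict.
The state is a dict: "t": time; "q": joint angles; "qd": joint speeds; "joint_torque": joint torques, N m; "tool_pos": TCP position; "ee_rot": TCP orientation; "force": force on the tool from outside, world axes, zero at the start; "ft_torque": the same for the moment, N m; "finger_gap": finger opening in m.
Only numpy, scipy, OpenCV 4.12 (cv2) and the standard library are available. Lean on these libraries where they do the work, as an engineer would, in place of code of your own. Each camera call takes 0.05 s, during which the arm holds its last target. There are 200 camera calls.

## Working session

There is one attempt and no reset: what is moved stays moved. The work goes in short steps, each a Python script; the robot and the scene stay as the last script left them, time stands still between calls to the robot, and variables do not carry over. Pictures are saved under pics/ and viewed, about 8 in all and at most 12, crops included, and the job is handed in when it is done.

```bash
ls; mkdir -p pics
python3 - <<'E'
from plant import manip, hand, solver, readout, imaging, job
import cv2,numpy as np
a=imaging.snapshot("scene");b=imaging.snapshot("side")
cv2.imwrite("pics/scene.png",a[:,:,::-1]);cv2.imwrite("pics/side.png",b[:,:,::-1])
for n in("scene","side"):
    m=imaging.camera_model(n);print(n,m["camera_matrix"].round(1).tolist(),m["world_to_cam"].round(3).tolist())
s=readout.get_state();print(s["t"],s["tool_pos"],s["ee_rot"],manip.nose_length)
E
```

```text
pics
scene [[384.7, 0.0, 256.1], [0.0, 384.7, 185.8], [0.0, 0.0, 1.0]] [[-0.329, 0.944, 0.012, 0.188], [0.521, 0.192, -0.832, -0.214], [-0.788, -0.268, -0.555, 1.43], [0.0, 0.0, 0.0, 1.0]]
side [[374.1, 0.0, 252.4], [0.0, 374.1, 185.8], [0.0, 0.0, 1.0]] [[0.737, -0.675, -0.018, -0.411], [-0.434, -0.454, -0.778, 0.303], [0.518, 0.581, -0.628, 0.84], [0.0, 0.0, 0.0, 1.0]]
0.1 [0.20429514 0.69522225 0.25550879] [[-2.47166806e-04  2.81829108e-01  9.59464586e-01]
 [-1.35488767e-03  9.59463641e-01 -2.81829180e-01]
 [-9.99999052e-01 -1.36962556e-03  1.44699221e-04]] 0.025
```

View pics/scene.png

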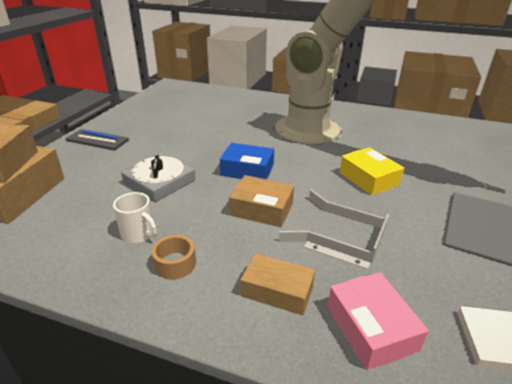

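View pics/side.png

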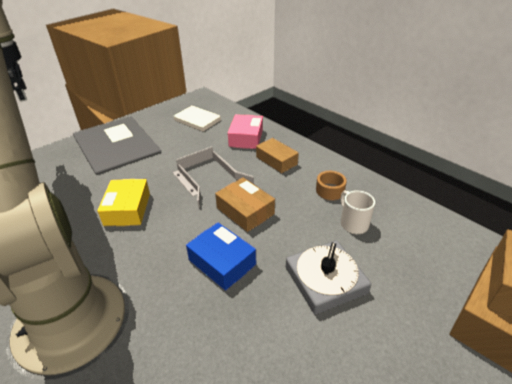

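The scene view shows the parcel candidates: brown with a white label at scene (262,200), and brown without a label at (278,283), which is the small carton. The blue (248,161), yellow (372,170) and pink (375,318) boxes are decoys. The labelled brown box before the bay's wings fits the description. I'll confirm it in an enlarged crop.

```bash
cat > h.py <<'E'
from plant import manip, hand, solver, readout, imaging, job
import cv2,numpy as np
def ray(m,px,z):
    K=m["camera_matrix"];T=m["world_to_cam"];R=T[:3,:3];c=-R.T@T[:3,3]
    d=R.T@np.linalg.inv(K)@np.array([px[0],px[1],1.]);return c+d*(z-c[2])/d[2]
def proj(m,p):
    q=m["world_to_cam"][:3,:3]@np.array(p)+m["world_to_cam"][:3,3];q=m["camera_matrix"]@q;return q[:2]/q[2]
def shot(n,f):
    m=imaging.camera_model(n);a=imaging.snapshot(n);cv2.imwrite("pics/"+f,a[:,:,::-1]);return m,a
E
python3 - <<'E'
from h import *
a=cv2.imread("pics/scene.png")
cv2.imwrite("pics/c1.png",cv2.resize(a[130:290,210:410],None,fx=3.75,fy=3.75,interpolation=cv2.INTER_CUBIC))
m=imaging.camera_model("scene");s=imaging.camera_model("side")
for n,p,z in [("parcel top",(264,192),.06),("timer",(158,170),.045),("bay",(345,228),.0),("mug",(133,200),.09),("tape",(174,245),.048),("carton",(278,275),.05),("blue",(248,155),.06),("yellow",(372,165),.06)]: print(n,ray(m,p,z).round(3))
for n,p,z in [("parcel top",(246,197),.06),("timer",(328,268),.045)]: print(n,ray(s,p,z).round(3))
E
```

```text
parcel top [0.534 0.008 0.06 ]
timer [ 0.513 -0.314  0.045]
bay [0.531 0.219 0.   ]
mug [ 0.711 -0.253  0.09 ]
tape [ 0.774 -0.116  0.048]
carton [0.783 0.119 0.05 ]
blue [ 0.368 -0.096  0.06 ]
yellow [0.3   0.254 0.06 ]
parcel top [ 0.526 -0.008  0.06 ]
timer [ 0.506 -0.322  0.045]
```

View pics/c1.png

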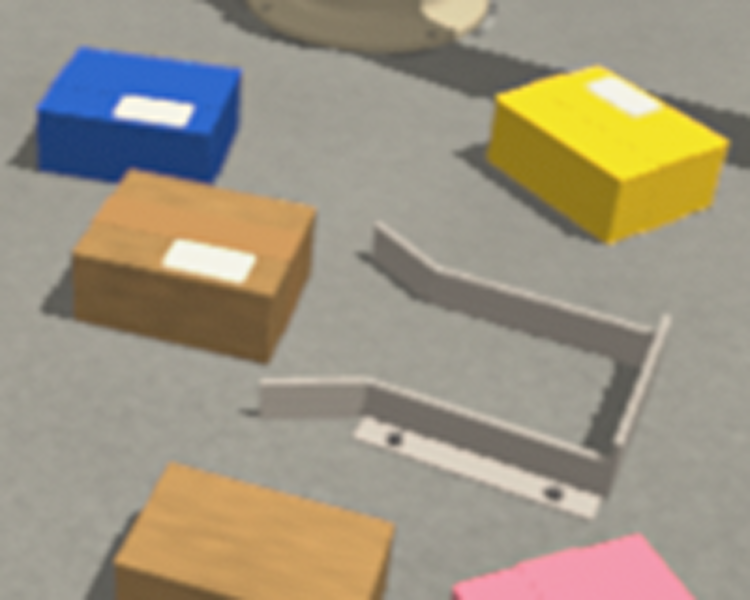

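The crop confirms it: the labelled brown box sits in front of the flared mouth of the bay. Next is a wrist look from above.

Run:
```python
from h import *
R=np.array([[0,0,1.],[0,1,0],[-1,0,0]])
p=[0.50,0.12,0.42]
for R2 in (R,R@np.diag([1,-1,-1])): print(solver.ik(p,R2))
manip.reach(p,R)
m,a=shot("wrist","w1.png")
T=m["world_to_cam"];print((-T[:3,:3].T@T[:3,3]).round(3),T[:3,:3].round(2).tolist(),m["camera_matrix"][0,0])
print(readout.get_state()["t"])
```

```text
[-30.49771617  10.19041023  12.88939096 106.92578376  -2.53508598
  63.15800353  73.34025151]
[-61.54284773  13.80256648  53.3098383  108.37626503 -12.31035597
  63.80482521 -93.53826341]
[0.424 0.121 0.537] [[-0.0, 1.0, 0.0], [0.95, 0.0, 0.3], [0.3, 0.0, -0.95]] 296.7138577022953
2.525
```

View pics/w1.png

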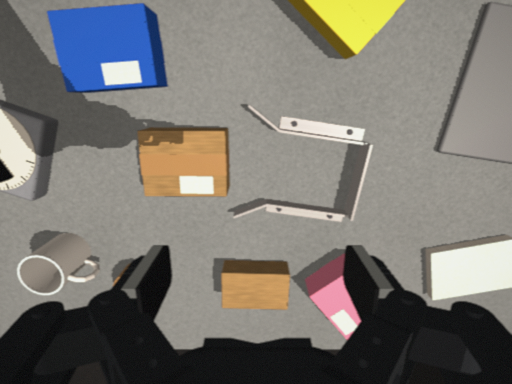

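The wrist view shows the parcel top at about (140–228, 129–195). The bay's wing/rail joints are near (279,130) and (267,206), and the stop runs from (371,145) to (352,220). I'll enlarge it for accurate corners.

Run:
```python
from h import *
a=cv2.imread("pics/w1.png")
m=imaging.camera_model("wrist")
hsv=cv2.cvtColor(a,cv2.COLOR_BGR2HSV)
mk=cv2.inRange(hsv,(5,70,60),(25,255,255));mk[:, :100]=0;mk[230:]=0;mk[:, 260:]=0
mk=cv2.morphologyEx(mk,cv2.MORPH_CLOSE,np.ones((25,25)))
c=max(cv2.findContours(mk,0,1)[0],key=cv2.contourArea);r=cv2.minAreaRect(c);b=cv2.boxPoints(r);print(b.round(1).tolist())
W=[ray(m,p,.06)[:2] for p in b];print(np.round(W,3).tolist(),np.mean(W,0))
for i in range(4): print(np.linalg.norm(W[i]-W[i-1]))
g=cv2.resize(a[95:230,120:385],None,fx=3,fy=3,interpolation=cv2.INTER_CUBIC)
for x in range(0,265,20): cv2.putText(g,str(120+x),(x*3,8),0,.3,(0,255,255)); cv2.line(g,(x*3,10),(x*3,16),(0,255,255))
for y in range(5,135,20): cv2.putText(g,str(95+y),(0,y*3+3),0,.3,(0,255,255))
cv2.imwrite("pics/c2.png",g)
```

```text
[[137.0, 127.0], [229.0, 127.0], [229.0, 196.0], [137.0, 196.0]]
[[0.467, -0.068], [0.467, 0.077], [0.582, 0.074], [0.582, -0.082]] [ 5.24498212e-01 -5.75307090e-06]
0.11547191283353447
0.14508815264042635
0.11470844645369159
0.15575507893195675
```

View pics/c2.png

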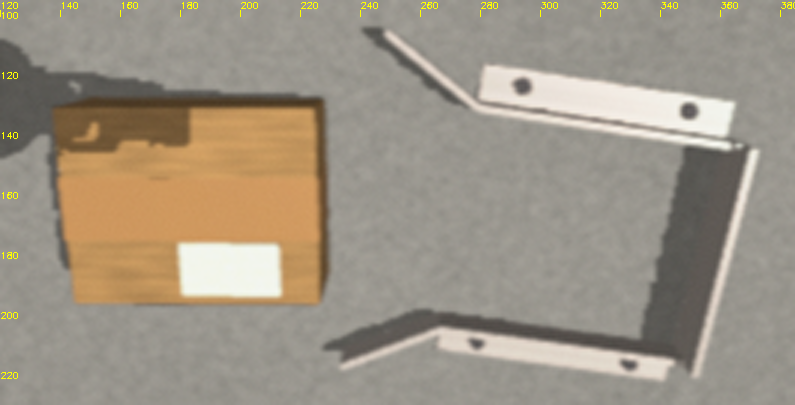

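Run:
```python
from h import *
m=imaging.camera_model("wrist")
f=lambda L,z:np.array([ray(m,(120+x/3,95+y/3),z)[:2] for x,y in L])
P=f([(54,108),(318,108),(320,302),(74,303)],.06);print("P",P.round(4).tolist(),P.mean(0))
print([np.linalg.norm(P[i]-P[i-1]).round(4) for i in range(4)])
an=lambda v:np.degrees(np.arctan2(v[0],v[1])).round(2)  # angle from +y toward +x
print("parcel yaw",an(P[1]-P[0]),an(P[2]-P[3]),"x-edges",an(P[2]-P[1])-90,an(P[3]-P[0])-90)
N=f([(478,110),(742,150)],.03);F=f([(440,327),(672,356)],.03);S=f([(752,150),(697,376)],.045)
print(N,F,S);print("rails",an(N[1]-N[0]),an(F[1]-F[0]),"stop",an(S[1]-S[0])-90,np.linalg.norm(S[1]-S[0]))
th=np.radians((an(N[1]-N[0])+an(F[1]-F[0]))/2);Y=np.array([np.sin(th),np.cos(th)]);X=np.array([Y[1],-Y[0]])
print("gap",(F-N.mean(0))@X,"stop along",(S-(N[0]+F[0])/2)@Y)
c=(N[0]+F[0])/2;print("mouth",c,"parcel in mouth frame",(P.mean(0)-c)@X,(P.mean(0)-c)@Y)
```

```text
P [[0.4734, -0.0675], [0.4734, 0.0719], [0.5812, 0.0697], [0.5818, -0.0692]] [0.52745723 0.00123206]
[np.float64(0.1084), np.float64(0.1393), np.float64(0.1079), np.float64(0.1388)]
parcel yaw -0.03 -0.26 x-edges 1.1599999999999966 0.9000000000000057
[[0.47754277 0.15862641]
 [0.4999174  0.3094553 ]] [[0.60702637 0.13862632]
 [0.62583562 0.28075366]] [[0.49765868 0.3093938 ]
 [0.63269117 0.29210703]]
rails 8.44 7.54 stop 7.299999999999997 0.13613450710984146
gap [0.13041055 0.12928147] stop along [0.15300375 0.15465435]
mouth [0.54228457 0.14862636] parcel in mouth frame 0.005804451164309324 -0.14802445342347273
```

```bash
cat >> h.py <<'E'
TH=np.radians(7.7);C=np.array([0.5423,0.1486])
def bay(x,y,z,th=TH): # mouth-frame point -> world
    Y=np.array([np.sin(TH),np.cos(TH)]);X=np.array([Y[1],-Y[0]]);return np.r_[C+x*X+y*Y,z]
def inbay(p):
    Y=np.array([np.sin(TH),np.cos(TH)]);X=np.array([Y[1],-Y[0]]);d=np.array(p)[:2]-C;return np.array([d@X,d@Y])
def down(th,s=1): # jaws across a heading th from +y towards +x
    x=np.array([0,0,-1.]);y=s*np.array([np.cos(th),-np.sin(th),0]);return np.c_[x,y,np.cross(x,y)]
E
python3 - <<'E'
from h import *
t0=np.radians(.3)
for s in(1,-1):
    for p,t in[((.527,-.115,.25),t0),((.527,-.115,.042),t0),(bay(0,-5,.042),TH)]:
        q=solver.ik(p,down(t,s));print(s,None if q is None else q.round(0))
s=1
hand.set_gripper(0.06)
manip.reach((.527,-.115,.2),down(t0,s))
manip.move_linear((.527,-.115,.042),.2,down(t0,s))
print(readout.get_state()["force"])
print(manip.move_linear((.527,-.07,.042),.04,down(t0,s),max_force=1.5))
st=readout.get_state();print(st["t"],st["tool_pos"],st["force"],st["finger_gap"],inbay(st["tool_pos"]))
E
```

```text
1 [-15.  24.  30. 118. -18.  42.  26.]
1 [ -2.  42.  13. 125. -32.  16.  38.]
1 None
-1 [ 48.  34. -63. 114.  38.  55. 146.]
-1 [ 28.  45. -32. 123.  54.  28. 133.]
-1 None
[-0.19984043 -0.82429834  0.32186253]
True
5.9417 [ 0.52693913 -0.07671776  0.04170862] [ 0.81338862 -0.57426034 -0.10127816] 0.06013905186669258 [ 0.0149671  -0.22534426]
```

Run:
```python
from h import *
print(readout.get_state()["q"].round(0))
for s in(1,-1):
  for z in(.042,.055):
    for by in(-225,-150,-100,-50,-20,-5,0):
        t=TH if by>-150 else .1
        q=solver.ik(bay(0,by/1000,z),down(t,s));print(s,z,by,None if q is None else q.round(0))
for by in(-50,-5):
  for d in(0,30,60,90,-30,-60,-90):
    q=solver.ik(bay(0,by/1000,.042),down(TH+np.radians(d)));print(by,d,None if q is None else q.round(0))
```

```text
[ -7.  42.  13. 126. -34.  16.  36.]
1 0.042 -225 [ -7.  41.  13. 128. -37.  14.  33.]
1 0.042 -150 [-16.  42.  14. 127. -39.  15.  27.]
1 0.042 -100 [-22.  42.  16. 126. -41.  17.  22.]
1 0.042 -50 [-29.  43.  18. 124. -42.  19.  18.]
1 0.042 -20 [-32.  43.  20. 123. -42.  20.  15.]
1 0.042 -5 [-34.  44.  20. 122. -43.  21.  14.]
1 0.042 0 [-35.  44.  21. 122. -43.  21.  14.]
1 0.055 -225 [ -8.  40.  15. 128. -36.  16.  32.]
1 0.055 -150 [-17.  41.  16. 127. -38.  17.  27.]
1 0.055 -100 [-24.  41.  18. 126. -40.  18.  21.]
1 0.055 -50 [-30.  42.  20. 124. -41.  20.  17.]
1 0.055 -20 [-33.  42.  21. 123. -42.  22.  15.]
1 0.055 -5 [-35.  43.  22. 122. -42.  22.  13.]
1 0.055 0 [-36.  43.  22. 122. -42.  23.  13.]
-1 0.042 -225 [ 15.  42. -20. 126.  44.  19. 133.]
-1 0.042 -150 [  6.  41. -18. 126.  41.  19. 127.]
-1 0.042 -100 [  1.  42. -18. 125.  38.  19. 123.]
-1 0.042 -50 [ -4.  42. -18. 123.  36.  20. 120.]
-1 0.042 -20 [ -7.  42. -18. 122.  35.  21. 119.]
-1 0.042 -5 [ -9.  43. -18. 121.  34.  22. 118.]
-1 0.042 0 [ -9.  43. -18. 121.  34.  22. 118.]
-1 0.055 -225 [ 17.  40. -2
[... 235 characters left out ...]
-5 [ -8.  41. -19. 121.  34.  23. 119.]
-1 0.055 0 [ -8.  41. -19. 120.  33.  23. 118.]
-50 0 [-29.  43.  18. 124. -42.  19.  18.]
-50 30 [-33.  45.  26. 125. -53.  22.  -1.]
-50 60 [-36.  46.  31. 125. -59.  25. -25.]
-50 90 [-36.  46.  31. 125. -59.  25. -55.]
-50 -30 [-25.  42.  12. 124. -30.  16.  35.]
-50 -60 [-21.  41.   7. 124. -17.  15.  52.]
-50 -90 [-17.  41.   1. 124.  -4.  15.  69.]
-5 0 [-34.  44.  20. 122. -43.  21.  14.]
-5 30 [-39.  46.  28. 123. -53.  25.  -5.]
-5 60 [-40.  46.  31. 123. -57.  26. -32.]
-5 90 [-40.  46.  31. 123. -57.  26. -62.]
-5 -30 [-30.  43.  14. 122. -30.  18.  32.]
-5 -60 [-26.  42.   8. 122. -18.  17.  49.]
-5 -90 [-22.  42.   2. 122.  -5.  17.  66.]
```

Run:
```python
from h import *
z=.042
for x,y,d in[(11,-205,2),(6,-182,4.5),(2,-160,7),(0,-145,7.7),(0,-40,7.7)]:
    r=manip.move_linear(bay(x/1000,y/1000,z),.07,down(np.radians(d)),max_force=25)
    st=readout.get_state();print(r,st["force"].round(1),inbay(st["tool_pos"]).round(4))
    if r: break
m,a=shot("wrist","w2.png");m2,b=shot("scene","s2.png")
cv2.imwrite("pics/c3.png",np.hstack([a[:,:,::-1],b[:,:,::-1]])[:, :])
g=np.hstack([cv2.resize(a,(400,300)),cv2.resize(b[110:300,190:443],(400,300))]);cv2.imwrite("pics/c3.png",g[:,:,::-1])
print(readout.get_state()["t"])
```

```text
False [-0.1  0.   0.3] [ 0.0109 -0.2042]
False [-0.8  0.8 -0.5] [ 0.0058 -0.1811]
False [-0.5  0.4  0.2] [ 0.0019 -0.1594]
False [ 0.  -0.5  0.3] [-0.0002 -0.1442]
False [-0.4 -1.2  1.3] [-0.     -0.0399]
9.4667
```

View pics/c3.png

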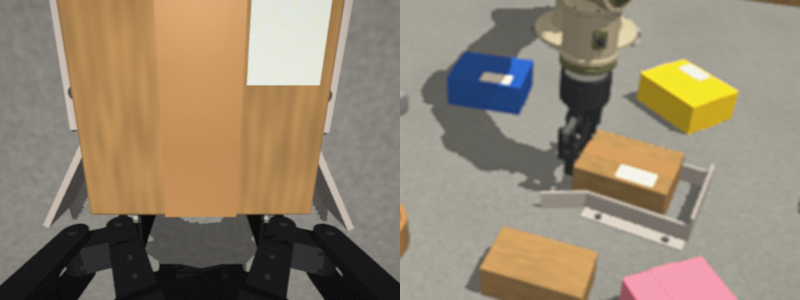

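The parcel is flush on both fingers, square and between the rails (rear edge level at row about 213 in the left panel). I'll push it home.

Run:
```python
from h import *
z=.042
r=manip.move_linear(bay(0,.025,z),.06,down(TH),max_force=12)
st=readout.get_state();p=inbay(st["tool_pos"]);print(r,st["force"].round(1),p.round(4))
manip.sleep(.2);print(readout.get_state()["force"].round(1))
manip.move_linear(bay(0,p[1]-.05,z),.12,down(TH))
manip.move_linear(bay(0,p[1]-.06,.3),.3,down(TH))
m,a=shot("wrist","w3.png");cv2.imwrite("pics/w3.png",a[:,:,::-1])
np.save("w3T.npy",m["world_to_cam"])
print(readout.get_state()["t"])
```

```text
True [ 0.   0.2 -0.6] [-0.0006 -0.0007]
[ 0.  -0.9  0.2]
11.9833
```

View pics/w3.png

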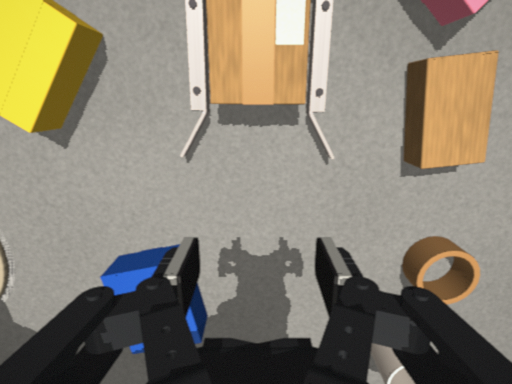

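The parcel is in the bay and square to the rails; its rear top edge is at row 103, columns 210–306. I'll measure it.

Run:
```python
from h import *
a=cv2.imread("pics/w3.png");m=imaging.camera_model("wrist");m["world_to_cam"]=np.load("w3T.npy")
hsv=cv2.cvtColor(a,cv2.COLOR_BGR2HSV);mk=cv2.inRange(hsv,(5,70,80),(25,255,255))
for c in range(214,304,12):
    r=np.where(mk[60:125,c])[0].max()+60.5
    print(c,r,inbay(ray(m,(c,r),.06)).round(4))
for c in [(209,103),(306.5,103),(208,20),(310,20)]: print("side",inbay(ray(m,c,.06)).round(4))
for c in [(205,111),(310,111),(206,20),(312,20)]: print("rail/joint",inbay(ray(m,c,.03)).round(4))
```

```text
214 103.5 [-0.0503  0.0109]
226 103.5 [-0.0365  0.0109]
238 104.5 [-0.0227  0.0098]
250 104.5 [-0.0089  0.0098]
262 104.5 [0.005  0.0098]
274 104.5 [0.0188 0.0098]
286 104.5 [0.0326 0.0098]
298 104.5 [0.0464 0.0099]
side [-0.056   0.0115]
side [0.0561 0.0115]
side [-0.053   0.0962]
side [0.0556 0.0962]
rail/joint [-0.0662  0.0014]
rail/joint [0.0658 0.0015]
rail/joint [-0.0598  0.1029]
rail/joint [0.0626 0.1029]
```

The rear edge is within 1–2 mm of home, but the first press stopped on an impact. I'll do a slow second press to make sure it's seated.

Run:
```python
from h import *
z=.042
manip.move_linear(bay(0,-.06,z),.3,down(TH))
manip.move_linear(bay(0,-.012,z),.1,down(TH))
r=manip.move_linear(bay(0,.012,z),.02,down(TH),max_force=15)
st=readout.get_state();p=inbay(st["tool_pos"]);print(r,st["force"].round(1),p.round(4))
manip.move_linear(bay(0,p[1]-.05,z),.12,down(TH))
manip.move_linear(bay(0,p[1]-.06,.2),.3,down(TH))
print(readout.get_state()["t"])
hand.set_gripper(0.0)
# view timer: camera sits at -tool z
T=np.array([.51,-.318])
R=np.array([[0,0,1.],[0,1,0],[-1,0,0]])
manip.reach((.58,-.318,.25),R)
m,a=shot("wrist","w4.png");np.save("w4T.npy",m["world_to_cam"]);print(readout.get_state()["t"])
```

```text
True [-0.2 -0.4  0.1] [-0.0004 -0.0006]
15.625
17.95
```

View pics/w4.png

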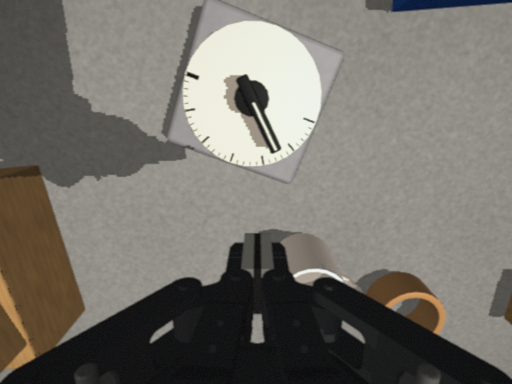

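The second press stopped at the same TCP position (within 0.1 mm), so the parcel is seated. In this view the dial centre is at about (252,92), the thick 30 mark at (193,75), the 0 mark at (308,121), and the pointer tip at (276,150). Both points of the white line lie on the pointer's top.

```bash
cat >> h.py <<'E'
def timer(a,m):
    hsv=cv2.cvtColor(a,cv2.COLOR_RGB2HSV)
    mk=cv2.inRange(hsv,(0,0,150),(179,60,255))
    mk=cv2.morphologyEx(mk,cv2.MORPH_OPEN,np.ones((3,3)))
    cs=cv2.findContours(mk,0,1)[0];cs=[c for c in cs if cv2.contourArea(c)>3000]
    w=proj(m,(.51,-.318,.045));c=min(cs,key=lambda c:np.hypot(*(c[:,0].mean(0)-w)))
    h=cv2.convexHull(c)[:,0];full=np.zeros(mk.shape,np.uint8);cv2.fillPoly(full,[h],255)
    edge=cv2.findContours(full,0,cv2.CHAIN_APPROX_NONE)[0][0][:,0]
    W=np.array([ray(m,p,.045)[:2] for p in edge.astype(float)])
    A=np.c_[2*W,np.ones(len(W))];s=np.linalg.lstsq(A,(W**2).sum(1),rcond=None)[0];ctr=s[:2];rad=np.sqrt(s[2]+ctr@ctr)
    return ctr,rad
E
python3 - <<'E'
from h import *
a=cv2.imread("pics/w4.png")[:,:,::-1].copy();m=imaging.camera_model("wrist");m["world_to_cam"]=np.load("w4T.npy")
c,r=timer(a,m);print(c,r)
# dark profile around dial at r=60..68 mm; angle measured cw from +y (towards +x)
g=cv2.cvtColor(a,cv2.COLOR_RGB2GRAY).astype(np.float32)
def samp(rad,ang,z):
    p=proj(m,(c[0]+rad*np.sin(ang),c[1]+rad*np.cos(ang),z));return cv2.getRectSubPix(g,(1,1),tuple(map(float,p)))[0,0]
ang=np.radians(np.arange(-60,300,1.))
pr=np.array([np.mean([samp(q,t,.045) for q in np.arange(.058,.069,.0015)]) for t in ang])
dk=np.where(pr<185)[0];print([(int(np.degrees(ang[i]).round()),int(pr[i])) for i in dk])
pt=np.array([np.mean([samp(q,t,.078) for q in np.arange(.025,.052,.003)]) for t in ang]);i=np.argsort(-pt)
print([(int(np.degrees(ang[k]).round()),int(pt[k])) for k in range(len(ang)) if abs(np.degrees(ang[k])-65)<30])
E
```

```text
[ 0.50377328 -0.32127897] 0.08118485148742094
[(20, 145), (21, 123), (51, 150), (61, 181), (62, 175), (63, 176), (68, 170), (69, 158), (70, 172), (81, 159), (111, 167), (140, 166), (141, 167), (170, 147), (198, 137), (199, 60), (200, 51), (201, 114)]
[(36, 240), (37, 240), (38, 240), (39, 240), (40, 240), (41, 240), (42, 240), (43, 240), (44, 240), (45, 240), (46, 240), (47, 240), (48, 240), (49, 240), (50, 240), (51, 237), (52, 232), (53, 224), (54, 212), (55, 194), (56, 168), (57, 133), (58, 95), (59, 63), (60, 51), (61, 60), (62, 89), (63, 141), (64, 195), (65, 223), (66, 220), (67, 184), (68, 133), (69, 88), (70, 63), (71, 54), (72, 61), (73, 76), (74, 90), (75, 108), (76, 123), (77, 135), (78, 145), (79, 153), (80, 159), (81, 163), (82, 165), (83, 166), (84, 167), (85, 169), (86, 172), (87, 177), (88, 181), (89, 185), (90, 188), (91, 192), (92, 196), (93, 200), (94, 204)]
```

```bash
sed -i 's/(0,0,150)/(0,0,215)/' h.py
cat >> h.py <<'E'
def dial(a,m,c=None):
    if c is None: c,r=timer(a,m);print("ctr",c,"rad",r)
    g=cv2.cvtColor(a,cv2.COLOR_RGB2GRAY).astype(np.float32)
    def samp(rad,ang,z):
        p=proj(m,(c[0]+rad*np.sin(ang),c[1]+rad*np.cos(ang),z));return cv2.getRectSubPix(g,(1,1),tuple(map(float,p)))[0,0]
    deg=np.arange(-60,300,.5);ang=np.radians(deg)
    pr=np.array([np.mean([samp(q,t,.045) for q in np.arange(.0605,.0695,.0015)]) for t in ang])
    w=np.maximum(200-pr,0);n,l=cv2.connectedComponents((w>0).astype(np.uint8).reshape(1,-1))[:2];l=l.ravel()
    print("ticks",[(round(float((deg*w)[l==i].sum()/w[l==i].sum()),1),int(w[l==i].sum())) for i in range(1,n)])
    pt=np.array([[samp(q,t,.078) for t in ang] for q in np.arange(.028,.053,.004)]).mean(0)
    # white line flanked by dark: bright centre minus dark sides
    sc=[pt[i]-np.maximum(pt[i-9],pt[i+9]) if 9<i<len(pt)-9 else -999 for i in range(len(pt))]
    k=int(np.argmax(sc));s=slice(max(k-5,0),k+6);wt=np.maximum(pt[s]-100,0);print("pointer",(deg[s]*wt).sum()/wt.sum(),sc[k])
    return c
E
python3 - <<'E'
from h import *
a=cv2.imread("pics/w4.png")[:,:,::-1].copy();m=imaging.camera_model("wrist");m["world_to_cam"]=np.load("w4T.npy")
dial(a,m)
E
```

```text
ctr [ 0.50394332 -0.32205779] rad 0.07098856988861998
ticks [(20.3, 249), (50.3, 187), (62.2, 2), (68.2, 19), (80.3, 187), (110.2, 164), (140.1, 232), (170.1, 269), (200.0, 976)]
pointer 64.16166286481767 168.80481
```

```bash
cat >> h.py <<'E'
K=np.array([.5039,-.3220]);RG=.042
def kp(d,z,rg=RG): f=np.radians(d);return np.r_[K+rg*np.array([np.sin(f),np.cos(f)]),z]
E
python3 - <<'E'
from h import *
for s in(1,-1):
    for d in(64.5,90,120,150,180,209):
        q=solver.ik(kp(d,.078),down(np.radians(d),s));print(s,d,None if q is None else q.round(0))
E
```

```text
1 64.5 [  0.  47.  39. 114. -50.  37.   8.]
1 90 [  0.  49.  42. 113. -52.  39. -14.]
1 120 [  2.  49.  42. 112. -52.  40. -43.]
1 150 [  4.  49.  42. 113. -52.  40. -71.]
1 180 [  5.  48.  42. 114. -53.  38. -98.]
1 209 [ 52.  43. -32. 114.  40.  34. 144.]
-1 64.5 [ 24.  41.  -0. 113.   1.  27. 139.]
-1 90 [ 23.  41.   4. 111.  -6.  28. 121.]
-1 120 [ 21.  42.   9. 111. -13.  28. 100.]
-1 150 [ 20.  42.  15. 112. -20.  29.  79.]
-1 180 [ 17.  43.  22. 114. -31.  29.  60.]
-1 209 [ 13.  43.  28. 117. -40.  30.  41.]
```

Run:
```python
from h import *
s=-1;D=lambda d:down(np.radians(d),s)
hand.set_gripper(0.04)
d0=64.3
manip.reach(kp(d0,.16),D(d0))
print(manip.move_linear(kp(d0,.079),.1,max_force=8))
print(hand.set_gripper(0.0,30));st=readout.get_state();print("grip",st["finger_gap"],st["force"].round(1),st["tool_pos"],st["t"])
for d in list(np.arange(72,208,8))+[209]:
    if manip.move_linear(kp(d,.079),.04,D(d),max_force=30): print("stopped",d);break
st=readout.get_state();print("top",d,st["finger_gap"],st["force"].round(1),st["t"])
m,a=shot("side","s5.png");m,a2=shot("scene","s6.png")
g=np.hstack([cv2.resize(a[210:330,260:390],(400,369)),cv2.resize(a2[130:220,100:200],(400,369))]);cv2.imwrite("pics/c5.png",g[:,:,::-1])
```

```text
False
False
grip 0.011029456238710947 [ 0.2 -0.5  5.8] [ 0.5420254  -0.30389217  0.0796572 ] 20.2167
top 209 0.011547229902742352 [-3.2 -2.1  7.3] 25.625
```

View pics/c5.png

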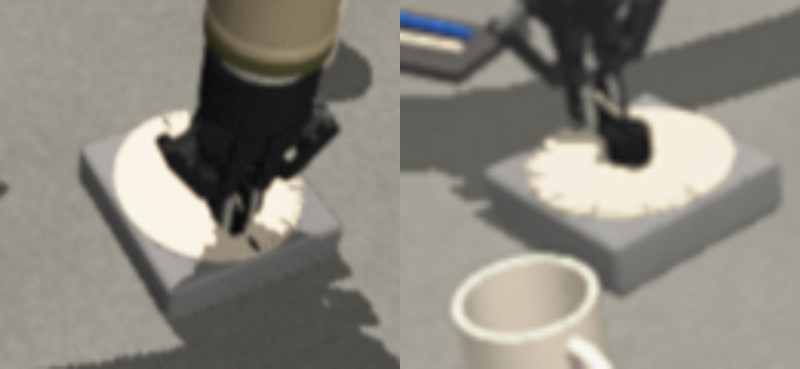

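The side view shows the gripper holding the bar past the thick 30 tick. I'll go 5° further for margin, then back to 10 minutes.

Run:
```python
from h import *
s=-1;D=lambda d:down(np.radians(d),s)
z=.079
manip.move_linear(kp(214,z),.04,D(214),max_force=30);print(readout.get_state()["finger_gap"])
for d in list(np.arange(206,84,-8))+[80.2]:
    if manip.move_linear(kp(d,z),.04,D(d),max_force=30): print("stopped",d);break
st=readout.get_state();print(d,st["finger_gap"],st["force"].round(1),st["t"])
hand.set_gripper(0.045)
manip.move_linear(kp(d,.18),.15)
R=np.array([[0,0,1.],[0,1,0],[-1,0,0]])
manip.reach((.58,-.318,.25),R)
m,a=shot("wrist","w7.png");np.save("w7T.npy",m["world_to_cam"]);print(readout.get_state()["t"])
dial(a,m);cv2.imwrite("pics/c7.png",cv2.resize(a[0:200,160:360],(600,600),interpolation=cv2.INTER_CUBIC)[:,:,::-1])
```

```text
0.011330989887205937
80.2 0.011081076307699037 [-0.7 -0.1  6.6] 31.0333
32.7417
ctr [ 0.50387501 -0.32198967] rad 0.07101423798906219
ticks [(20.2, 242), (50.3, 185), (80.3, 312), (110.3, 191), (140.2, 231), (170.1, 260), (200.0, 979)]
pointer 80.41207664449074 163.37488
```

View pics/c7.png

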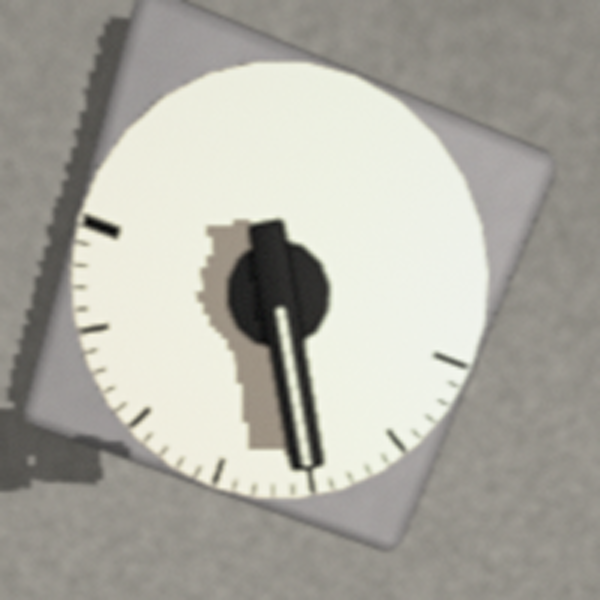

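The pointer lies on the 10-minute mark (pointer 80.4°, mark 80.3°), and the gripper is clear. One last look at the scene and the parcel.

Run:
```python
from h import *
m,a=shot("scene","s8.png")
g=np.hstack([cv2.resize(a,(400,300)),cv2.resize(a[160:280,260:420],(400,300),interpolation=cv2.INTER_CUBIC)]);cv2.imwrite("pics/c8.png",g[:,:,::-1])
```

```text
(no output)
```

View pics/c8.png

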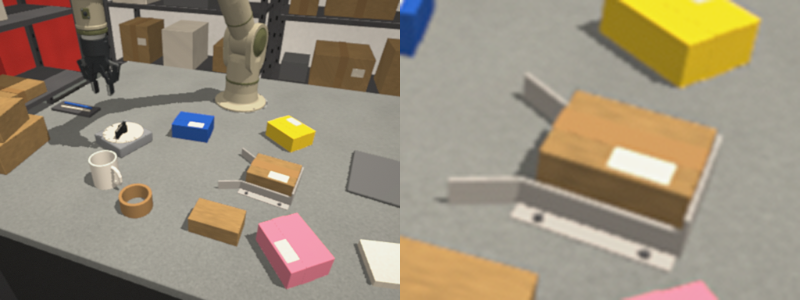

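The parcel sits against the stop, square between the rails, and the bystanders look untouched. I'll hand it in.

```bash
python3 -c "
from plant import job;print(job.close_job())"
```

```text
the job is handed in; nothing more can be done
None
```

The job is handed in: the parcel is home in the bay, and the timer went past its top mark and is back at 10 minutes. The last clock reading before hand-in was 32.7 s of the 72 s allowed.

- **Parcel:** I pushed it along the counter with two open fingertips, turning it about 7° to line up with the bay. A second, slow press stopped within 0.1 mm of the first, so it is against the stop. The last scene image shows it square between the rails.
- **Disagreement:** a camera measurement after the first press put the parcel's rear edge 1–3 mm short of nominal. That is about the accuracy of the camera, so I went by the repeated hard stop.
- **Timer:** I pinched the pointer and wound it to about 14° past the 30 mark, by arm position with the pointer held throughout. I then turned it back to 10 and released it. The final image reads the pointer at 80.4° and the 10 mark at 80.3°.
- **Everything else:** the gripper is clear of everything. By eye in the last image, the mug, tape roll and small carton have not moved; I did not measure them.

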